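# Wind up the helmet stand and hold its mounting plate over the threaded head

### The arm

A 6-joint arm with a two-finger parallel gripper is mounted at the origin on the work surface. World frame = base frame: x ahead of the robot, y to its left, z up, the work surface at z = 0. Lengths are in m, angles in rad, forces in N, time in s.
With the tool pointing down it reaches from about 0.375 to 0.75 m from the base axis. Payload 9 kg.
Tool frame: the origin (TCP) lies on the centre line of the jaws, within the pads' length; the fingertips stand 14 mm ahead of it and the grasp point (between the pads) lies 5 mm behind it (manip.tip_reach is the distance from the TCP to the fingertips, in m); z points along the fingers, y is the line along which they close (so a half turn about z gives the same grasp; the last joint's range is limited). The gripper opens to 85 mm and grips with 20 to 120 N. Pads are 22 mm wide; open, the fingers measure 114 mm over their backs; the gripper's body (76 mm by 85 mm) begins 54 mm behind the grasp point. The pads swing forward as they close: fully open they stand 13 mm farther back than shut.
Start: joints at [0.888, 0.104, 0.097, 1.564, 0, 1.353], TCP at [0.269, 0.536, 0.245] pointing down, gripper open.
Joint ranges: [-2.99, 2.99], [-0.84, 1.86], [-1.1, 1.16], [-1.84, 2.11], [-1.51, 1.56], [-3.14, 3.14]. Speed limits (rad/s): [2.22, 2.22, 2.57, 3.14, 3.14, 3.14].

### API

Orientations are given as [roll, pitch, yaw] about the fixed x, y, z axes, in that order (R = Rz(yaw) Ry(pitch) Rx(roll)).
In Python, from cell import manip gives the robot as it stands.
- The arm moves only by the tool jog_arm, never from a script. Its argument "increments" is a list of rows, each an object with "jaw": the gripper command: -1 is fully open, 1 is shut, values between are in proportion; "translation": the shift along the tool's x, y, z in mm, a list of three; "delta_rot": the turn, a rotation vector about the tool's x, y, z in degrees, a list of three. A call has 1 to 10 rows; each row is the pose to reach, as a shift and turn from the pose commanded when the call began, along the tool's axes at that moment; what a row does not reach only later rows make up. A row lasts 1/8 s, in which the tool goes at most 62.5 mm and 10.7 degrees, less where a joint would pass 70% of its speed; a pose out of reach is approached as far as the arm can. A call with a gripper value outside its range is refused whole. The fingers move at their own pace and stop on an object; "squeeze" is the grip in N (left out, the last holds). Time passes only in rows, so rows that repeat a pose let the fingers close. It gives the time, the measured TCP pose, the force, the opening and the grip force at its end, in the units of the state.
- manip.get_obs(): the state, without advancing time (a new reading comes with each control period).
- manip.get_image(name): name is "scene" or "side" or "wrist"; returns a dict with "image" (420x560x3 uint8, red, green, blue), "fx", "fy", "cx", "cy" (pixels), "dist_coeffs" ([k1, k2, p1, p2, k3] as OpenCV has them; the pictures are not rectified), "position" and "attitude" of the camera in the world. Camera axes: x right, y down, z forward; pixel columns grow to the right and rows downward; lengths in m; the calibration is good to about 2 mm. A picture is of the moment at which its call begins. There is no depth.
- manip.job_done(): hands the job in; it is judged then, once.
Trained networks look in the newest picture that a camera, given by its name, has taken for a name from the list of things; names that differ only in an ending like _2 or _b are one class to them, and where a whole thing is asked for, a point or a joint stands for the part that bears it (a point fixed in the world has none). Each returns a list of dicts, best first, with "conf" (0 to 1); they miss things now and then, are a little off and sometimes report something else, mostly with a low value. They report only what shows in the picture. A call takes as long as a camera call. They do not tell look-alikes from the thing itself.
- manip.recognise(label, camera): "xyz" ([x, y, z] in m, in world coordinates, good to about 4 mm: the middle of the surface that is visible of it).
- manip.place_of(label, camera): "xyz" ([x, y, z] in m, in world coordinates, good to about 4 mm: a listed point, or the origin of a listed thing).
The state is a dict: "time_s": time; "q": joint angles; "joint_velocities": joint speeds; "joint_efforts": joint torques, N m; "tool_pos": TCP position; "orientation": TCP orientation; "contact_force": force on the tool from outside, world axes, zero at the start; "wrist_torque": the same for the moment, N m; "width": opening from 0.0 (shut) to 1.0 (fully open); "finger_force": force on a finger pad.
Only numpy, scipy, OpenCV 4.12 (cv2) and the standard library are available. Lean on these libraries where they do the work, as an engineer would, in place of code of your own. Each camera call takes 0.05 s, during which the arm holds its last target. There are 200 camera calls.

### The job

Wind the lift stand's hand crank anticlockwise (seen from above) until its column is fully up at the top stop, then pick up the loose aluminium mounting plate and hold it level and still, hovering about 15 mm above the stand's steel head without resting on it, with its four holes lined up over the four threaded holes (either way round) so that each threaded hole lies wholly in view through its hole. Finish while still holding the plate there, ready for me to put the bolts in, and leave everything else on the bench where it is.

Things in the scene. Friction and masses are not known exactly. Their poses are not given: they have to be found in the camera images.
- crank (a joint): the hand crank's angle about its upright spindle, rad: 0 is the bottom of the column's travel, 15.7 the top stop (2.5 turns in all). It grows as the crank is wound anticlockwise seen from above, which lifts the column and head 12 mm a turn. The crank and the head stay where they are left; winding needs 1 to 2 N at the grip.
- crank_axis (a point): a point on the crank's upright spindle, at the height of the middle of its grip sleeve (88 mm above the bench). The crank sits at the +y end of the lift stand: a low grey painted cast base 310 x 110 mm and 40 mm high, fixed to the bench, with the crank and the column 175 mm apart on it.
- crank_grip (a point): middle of the crank's grip: an upright black sleeve 24 mm across and 50 mm tall (from 62 to 112 mm above the bench) that spins freely on its pin, 50 mm from the spindle; the steel crank arm lies below it, its top 60 mm above the bench
- head_top (a point): centre of the top face of the stand's head: a flat bare steel rectangle 120 mm (x) x 90 mm (y), 14 mm thick, on the column at the -y end of the stand, with four small threaded holes, 8 mm across, 90 mm apart in x and 60 mm apart in y. It is 76 mm above the bench at the bottom of its travel and 106 mm at the top. Axes: x and y along its sides, z up; y points to the crank.
- plate: the loose mounting plate: aluminium, 120 mm (x) x 90 mm (y) x 6 mm, with four round holes 18 mm across (90 mm apart in x, 60 mm in y) and, standing at its centre, an open square-tube stub to grip it by: 50 mm (x) x 24 mm (y), from 6 to 46 mm above the underside. About 0.26 kg. It starts lying flat on the bench, stub up. Origin: centre of the underside; z up. It fits either way round (half a turn is the same).
- hole0 (a point): centre of the plate's hole at -x, -y of the plate, at the underside
- hole1 (a point): centre of the plate's hole at -x, +y of the plate, at the underside
- hole2 (a point): centre of the plate's hole at +x, -y of the plate, at the underside
- hole3 (a point): centre of the plate's hole at +x, +y of the plate, at the underside
- thread0 (a point): mouth of the head's threaded hole at -x, -y of the head
- thread1 (a point): mouth of the head's threaded hole at -x, +y of the head
- thread2 (a point): mouth of the head's threaded hole at +x, -y of the head
- thread3 (a point): mouth of the head's threaded hole at +x, +y of the head
- sanding_block: bystander: cork sanding block, 70 x 30 x 25 mm, between the stand and the plate; origin: on its underside
- screwdriver: bystander: screwdriver 180 mm long lying at the left; origin: on its underside
- brush: bystander: thin paint brush 190 mm long lying across beyond the sanding block; origin: on its underside
- jar_a: bystander: amber glass jar, 56 mm across, 62 mm high; origin: on its underside
- jar_b: bystander: clear glass jar with a paper label, 56 mm across, 62 mm high; origin: on its underside
- tape: bystander: roll of masking tape lying flat, 88 mm across, 24 mm high; origin: on its underside
- can: bystander: paint can, 72 mm across, 85 mm high, at the left; origin: on its underside
- screw_tray: bystander: steel tray 130 x 100 x 25 mm with a few bolts, at the right; origin: on its underside
Things that resemble listed ones, but are neither listed nor needed, are in the scene too. Several things have the shape of the plate; the one meant has the colours described above.

How it is judged:
By the outcome, as a careful person would: the job done as asked, in the order asked, and still so for the second after the job is handed in, while the arm keeps its last pose, push and grip.
It also fails if it takes over 72 s, if anything falls off the work surface, if the arm or the gripper's body presses on something with over 40 N, if the wrist force passes 120 N, or if a joint passes its speed limit or range.

## Working session

There is one attempt and no reset: what is moved stays moved. The work goes in short steps, Python scripts to look and compute and a tool call to move; the robot and the scene stay as the last step left them, time stands still between calls to the robot, and variables do not carry over. Pictures are saved under pics/ and viewed, at most 10 in all, crops included, and the job is handed in when it is done.

Besides the shell and the picture viewer there is one more tool, called after ">>>" as name([rows], argument=value, ...), one row to a line, values as JSON. jog_arm: Moves the arm, as the interface text tells. Its arguments: {"type":"object","properties":{"increments":{"type":"array","items":{"type":"object","properties":{"jaw":{"type":"number"},"translation":{"type":"array","items":{"type":"number"}},"delta_rot":{"type":"array","items":{"type":"number"}}}}},"squeeze":{"type":"number"}},"required":["increments"]}

```bash
ls; mkdir -p pics
cat > h.py <<'E'
from cell import manip
import numpy as np, cv2
from scipy.spatial.transform import Rotation as R
def snap(n,f=None):
    d=manip.get_image(n)
    if f: cv2.imwrite('pics/'+f,d['image'][:,:,::-1])
    return d
def cam(d):
    K=np.array([[d['fx'],0,d['cx']],[0,d['fy'],d['cy']],[0,0,1.]])
    a=np.array(d['attitude'],float)
    Rm=a if a.shape==(3,3) else R.from_euler('xyz',a).as_matrix()
    return K,np.array(d['dist_coeffs'],float),Rm,np.array(d['position'])
def ray(d,uv):
    K,D,Rm,p=cam(d)
    q=cv2.undistortPoints(np.array(uv,float).reshape(-1,1,2),K,D)[:,0]
    return p,(Rm@np.c_[q,np.ones(len(q))].T).T
def atz(d,uv,z):
    p,v=ray(d,uv); return p+v*((z-p[2])/v[:,2])[:,None]
def proj(d,P):
    K,D,Rm,p=cam(d)
    Q=(np.atleast_2d(P)-p)@Rm
    return cv2.projectPoints(Q,np.zeros(3),np.zeros(3),K,D)[0][:,0]
E
python3 - <<'E'
from h import *
np.set_printoptions(precision=4,suppress=True)
for c in ('scene','side'):
    d=snap(c,c+'0.png'); print(c,d['fx'],d['position'],d['attitude'])
    for l in ('crank_axis','crank_grip','head_top','plate','sanding_block','brush','jar_a','tape','can','screw_tray','thread0','thread3'):
        print(l,[(np.round(r['xyz'],4).tolist(),round(r['conf'],2)) for r in manip.place_of(l,c)][:4])
print(manip.get_obs())
E
```

```text
pics
scene 516.723725011354 [1.5513 0.584  0.9096] [-2.1914 -0.0026  2.0875]
crank_axis [([0.5337, 0.2916, 0.0883], 0.87), ([0.7666, -0.2369, 0.0044], 0.19)]
crank_grip [([0.4913, 0.2719, 0.0894], 0.71)]
head_top [([0.5194, 0.1174, 0.0826], 0.64)]
plate [([0.3134, -0.1731, -0.0041], 0.91), ([0.6839, -0.3766, 0.0003], 0.9), ([0.5182, -0.2077, -0.0052], 0.74)]
sanding_block [([0.4936, -0.0063, 0.0013], 0.48), ([0.4886, -0.2555, 0.0022], 0.42)]
brush [([0.6894, 0.034, 0.0012], 0.82), ([0.5628, 0.1424, 0.0826], 0.31)]
jar_a [([0.7637, -0.2377, 0.0014], 0.93), ([0.7653, 0.2194, -0.0003], 0.61)]
tape [([0.7674, 0.0084, -0.0004], 0.93), ([0.5438, -0.1611, 0.0019], 0.61)]
can [([0.5887, 0.4997, -0.0026], 0.79), ([0.6874, 0.0357, -0.0013], 0.66), ([0.5228, 0.1151, 0.0836], 0.16)]
screw_tray [([0.5397, -0.5008, -0.0005], 0.74)]
thread0 [([0.472, 0.0936, 0.0752], 0.83), ([0.4784, 0.1476, 0.0837], 0.72), ([0.7668, 0.0074, -0.0008], 0.69), ([0.5574, 0.0836, 0.0844], 0.64)]
thread3 [([0.472, 0.0936, 0.0752], 0.83), ([0.4784, 0.1476, 0.0837], 0.72), ([0.7668, 0.0074, -0.0008], 0.69), ([0.5574, 0.08
[... 929 characters left out ...]
0.1406, 0.0827], 0.8), ([0.4748, 0.1533, 0.0871], 0.62)]
thread3 [([0.4726, 0.0911, 0.0829], 0.88), ([0.5606, 0.0832, 0.0832], 0.8), ([0.5664, 0.1406, 0.0827], 0.8), ([0.4748, 0.1533, 0.0871], 0.62)]
{'time_s': 1.3, 'q': array([ 0.8883,  0.1041,  0.0973,  1.5639, -0.    ,  1.3531]), 'joint_velocities': array([ 0.0015, -0.0008,  0.0004,  0.0005,  0.    , -0.0016]), 'joint_efforts': array([ -0.0014, -55.6754,  50.3775,   0.0008,  -0.0003,  -0.    ]), 'tool_pos': array([0.2689, 0.5364, 0.2453]), 'orientation': array([3.1415, 0.    , 2.6768]), 'contact_force': array([ 0.4663,  0.214 , -1.0104]), 'wrist_torque': array([ 0.0426,  0.0008, -0.0032]), 'finger_force': 0.0, 'width': 0.9996728261806449}
```

View pics/scene0.png

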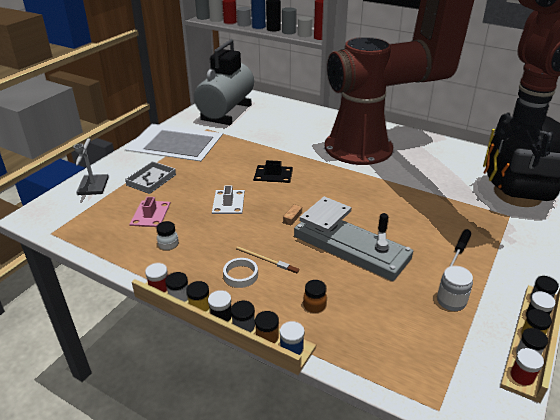

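View pics/side0.png

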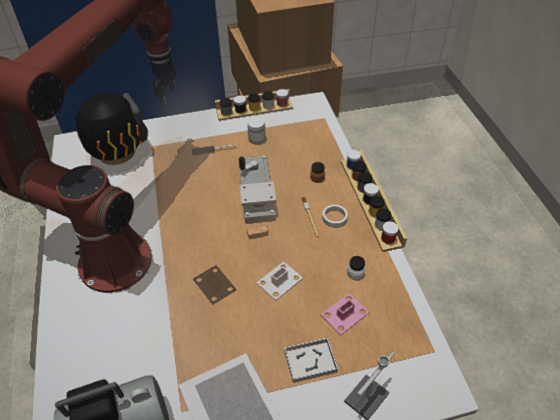

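```bash
cat >> h.py <<'E'
np.set_printoptions(precision=4,suppress=True)
def go(x,y,z,yaw,o=None):
    "translation (mm) and delta_rot (deg) from the current pose to tool-down pose, yaw in deg"
    o=o or manip.get_obs()
    Rt=R.from_euler('xyz',o['orientation'])
    t=Rt.inv().apply(np.array([x,y,z])-o['tool_pos'])*1000
    r=(Rt.inv()*R.from_euler('xyz',[180,0,yaw],degrees=True)).as_rotvec(degrees=True)
    return t.round(1),r.round(2)
E
python3 - <<'E'
from h import *
o=manip.get_obs(); d=snap('wrist','w0.png')
K,D,Rm,p=cam(d); Rt=R.from_euler('xyz',o['orientation'])
print(Rt.inv().apply(p-o['tool_pos']), Rt.inv().as_matrix()@Rm, d['fx'])
print(go(.50,.22,.30,203)); print(go(.492,.274,.16,203))
E
```

```text
[ 0.0745  0.0003 -0.1275] [[-0.0001 -0.9567 -0.2912]
 [ 1.      0.0001 -0.0007]
 [ 0.0007 -0.2912  0.9567]] 351.04032117401607
(array([-348.3, -179.2,  -54.7]), array([  0.  ,   0.  , -49.63]))
(array([-317. , -134.6,   85.3]), array([  0.  ,   0.  , -49.63]))
```

>>> jog_arm([
  {"translation": [-370,-179,-35],"delta_rot": [0,0,-50],"jaw": -1},
  {"translation": [-370,-179,-35],"delta_rot": [0,0,-50],"jaw": -1},
  {"translation": [-370,-179,-35],"delta_rot": [0,0,-50],"jaw": -1},
  {"translation": [-370,-179,-35],"delta_rot": [0,0,-50],"jaw": -1},
  {"translation": [-370,-179,-35],"delta_rot": [0,0,-50],"jaw": -1},
  {"translation": [-370,-179,-35],"delta_rot": [0,0,-50],"jaw": -1},
  {"translation": [-370,-179,-35],"delta_rot": [0,0,-50],"jaw": -1},
  {"translation": [-370,-179,-35],"delta_rot": [0,0,-50],"jaw": -1},
  {"translation": [-370,-179,-35],"delta_rot": [0,0,-50],"jaw": -1},
  {"translation": [-370,-179,-35],"delta_rot": [0,0,-50],"jaw": -1},
])

```text
time_s: 2.6
tool_pos: [0.5188, 0.2116, 0.2804]
orientation: [3.141, 0.0, -2.732]
contact_force: [-0.7, 0.4, -0.7]
width: 1.0
finger_force: 0.0
```

Run:
```python
from h import *
d=snap('wrist','w1.png')
for l in ('crank_axis','crank_grip','head_top','thread0'):
    print(l,[(np.round(r['xyz'],4).tolist(),round(r['conf'],2)) for r in manip.place_of(l,'wrist')][:5])
o=manip.get_obs();print(o['time_s'],o['tool_pos'],o['orientation'])
for P in ([.5385,.294,.088],[.492,.274,.088],[.492,.274,.112],[.518,.1165,.083]): print(proj(d,P))
```

```text
crank_axis [([0.5357, 0.2918, 0.0832], 0.93), ([0.4892, 0.0039, -0.0034], 0.54), ([0.4684, 0.098, 0.0816], 0.37)]
crank_grip [([0.4904, 0.2715, 0.0879], 0.69)]
head_top [([0.5174, 0.1184, 0.0835], 0.97)]
thread0 [([0.4674, 0.0949, 0.081], 0.89), ([0.5534, 0.0849, 0.085], 0.86), ([0.4802, 0.1566, 0.0797], 0.72), ([0.5692, 0.1441, 0.0814], 0.58)]
2.85 [0.5191 0.2112 0.2804] [ 3.1416  0.0002 -2.7325]
[[353.7006 237.8278]]
[[356.9867 187.1244]]
[[362.4475 193.4089]]
[[189.0095 144.3346]]
```

View pics/w1.png

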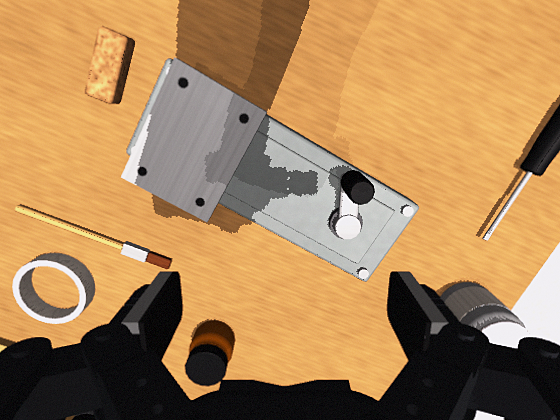

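Run:
```python
from h import *
d=snap('wrist'); g=cv2.cvtColor(d['image'],cv2.COLOR_RGB2GRAY)
def dark(c,r,t):
    x,y=c; s=g[y-r:y+r+1,x-r:x+r+1]; m=(s<t); 
    n,l,st,ce=cv2.connectedComponentsWithStats(m.astype(np.uint8)); k=1+st[1:,4].argmax()
    return ce[k]+[x-r,y-r], st[k,4]
H=np.array([dark(c,11,50)[0] for c in ((183,83),(244,119),(142,171),(200,202))]); print(H)
for z in (.076,.08,.084,.088,.092):
    P=atz(d,H,z); n=np.linalg.norm
    yv=(P[1]+P[3]-P[0]-P[2])[:2]; yv/=n(yv); c=P.mean(0)[:2]
    print(z,n(P[0]-P[1]),n(P[2]-P[3]),n(P[0]-P[2]),n(P[1]-P[3]),c,np.degrees(np.arctan2(-yv[0],yv[1])),c+.175*yv)
m=(g>225).astype(np.uint8); m[:190]=0;m[245:]=0;m[:,:325]=0;m[:,370:]=0
n,l,st,ce=cv2.connectedComponentsWithStats(m); print(st[1:],ce[1:])
for z in(.062,.07,.08): print(z,atz(d,ce[1+st[1:,4].argmax()],z))
print('grip top', atz(d,(359,190),.112))
cv2.imwrite('pics/c1.png',cv2.resize(d['image'][150:260,300:420,::-1],None,fx=5,fy=5,interpolation=cv2.INTER_NEAREST))
```

```text
[[183.1343  82.194 ]
 [244.0606 118.0303]
 [142.2759 170.7414]
 [200.1636 201.4   ]]
0.076 0.06115128136885634 0.06097171157126562 0.09153277188714325 0.09126154733046671 [0.5191 0.1175] -6.460521145531122 [0.5388 0.2914]
0.08 0.06041417081961567 0.06023676553582038 0.09042944632717193 0.09016149108027056 [0.5183 0.1183] -6.460521145531215 [0.538  0.2922]
0.084 0.05967706027037498 0.05950181950037511 0.08932612076720078 0.08906143483007431 [0.5174 0.1191] -6.4605211455312 [0.5371 0.2929]
0.088 0.05893994972113435 0.05876687346492985 0.08822279520722945 0.08796137857987822 [0.5166 0.1198] -6.460521145531183 [0.5363 0.2937]
0.092 0.058202839171893686 0.05803192742948456 0.08711946964725824 0.08686132232968208 [0.5158 0.1206] -6.460521145531114 [0.5355 0.2945]
[[341 193  18  24 251]
 [369 202   1   1   1]
 [360 205   1   1   1]
 [364 204   2   1   2]
 [336 215  25  24 458]] [[348.6295 206.0956]
 [369.     202.    ]
 [360.     205.    ]
 [364.5    204.    ]
 [348.155  226.869 ]]
0.062 [[0.5374 0.2919 0.062 ]]
0.07 [[0.5354 0.2893 0.07  ]]
0.08 [[0.5329 0.2861 0.08  ]]
grip top [[0.4908 0.2695 0.112 ]]
```

View pics/c1.png

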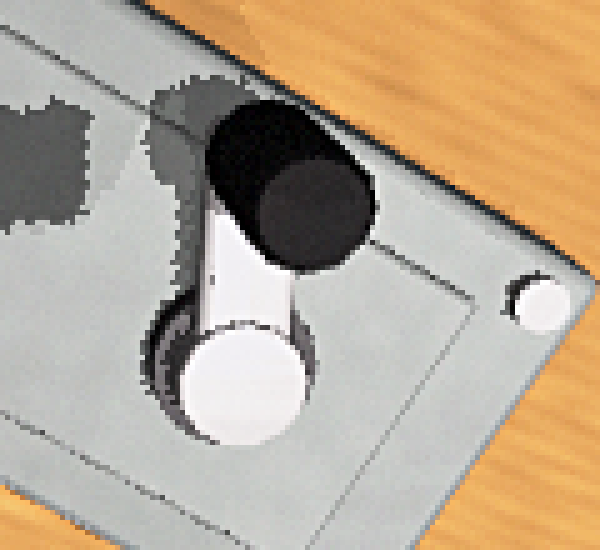

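>>> jog_arm([
  {"translation": [0,50,30],"jaw": -1},
  {"translation": [0,68,90],"jaw": -1},
  {"translation": [0,68,110],"jaw": -1},
  {"translation": [0,68,140],"jaw": -1},
  {"translation": [0,68,170],"jaw": -1},
  {"translation": [0,68,195],"jaw": -1},
  {"translation": [0,68,195],"jaw": 1},
  {"translation": [0,68,195],"jaw": 1},
  {"translation": [0,68,195],"jaw": 1},
  {"translation": [0,68,195],"jaw": 1},
], squeeze=25)

```text
$.increments[0]: bad value
```

Run:
```python
from h import *
o=manip.get_obs();print(o)
```

```text
{'time_s': 2.9, 'q': array([ 0.1527, -0.0063,  0.0475,  1.6243,  0.0001, -0.2561]), 'joint_velocities': array([-0.0067,  0.0031,  0.0016, -0.0004, -0.0007, -0.0005]), 'joint_efforts': array([  0.1127, -49.7802,  50.0394,   0.0048,   0.0032,   0.0024]), 'tool_pos': array([0.5192, 0.2111, 0.2804]), 'orientation': array([ 3.1416,  0.0002, -2.7327]), 'contact_force': array([-0.7479,  0.3867, -0.2389]), 'wrist_torque': array([-0.0183, -0.0271, -0.0448]), 'finger_force': 0.0, 'width': 0.9998068601097556}
```

>>> jog_arm([
  {"translation": [0,50,30],"delta_rot": [0,0,0],"jaw": -1},
  {"translation": [0,68,90],"delta_rot": [0,0,0],"jaw": -1},
  {"translation": [0,68,110],"delta_rot": [0,0,0],"jaw": -1},
  {"translation": [0,68,140],"delta_rot": [0,0,0],"jaw": -1},
  {"translation": [0,68,170],"delta_rot": [0,0,0],"jaw": -1},
  {"translation": [0,68,195],"delta_rot": [0,0,0],"jaw": -1},
  {"translation": [0,68,195],"delta_rot": [0,0,0],"jaw": 1},
  {"translation": [0,68,195],"delta_rot": [0,0,0],"jaw": 1},
  {"translation": [0,68,195],"delta_rot": [0,0,0],"jaw": 1},
  {"translation": [0,68,195],"delta_rot": [0,0,0],"jaw": 1},
], squeeze=25)

```text
time_s: 4.15
tool_pos: [0.4934, 0.2731, 0.0868]
orientation: [-3.141, 0.002, -2.734]
contact_force: [-0.6, -1.0, 6.0]
width: 0.272
finger_force: 24.9
```

>>> jog_arm([
  {"translation": [-2.4,-15.5,0],"delta_rot": [0,0,0],"jaw": 1},
  {"translation": [-9.5,-29.4,0],"delta_rot": [0,0,0],"jaw": 1},
  {"translation": [-20.6,-40.5,0],"delta_rot": [0,0,0],"jaw": 1},
  {"translation": [-34.5,-47.6,0],"delta_rot": [0,0,0],"jaw": 1},
  {"translation": [-50,-50,0],"delta_rot": [0,0,0],"jaw": 1},
  {"translation": [-65.5,-47.6,0],"delta_rot": [0,0,0],"jaw": 1},
  {"translation": [-79.4,-40.5,0],"delta_rot": [0,0,0],"jaw": 1},
  {"translation": [-90.5,-29.4,0],"delta_rot": [0,0,0],"jaw": 1},
  {"translation": [-97.6,-15.5,0],"delta_rot": [0,0,0],"jaw": 1},
  {"translation": [-100,0,0],"delta_rot": [0,0,0],"jaw": 1},
])

```text
time_s: 5.4
tool_pos: [0.5854, 0.3129, 0.0869]
orientation: [-3.141, 0.002, -2.734]
contact_force: [-3.5, -3.7, 8.6]
width: 0.266
finger_force: 25.3
```

>>> jog_arm([
  {"translation": [2.4,15.5,0],"delta_rot": [0,0,0],"jaw": 1},
  {"translation": [9.5,29.4,0],"delta_rot": [0,0,0],"jaw": 1},
  {"translation": [20.6,40.5,0],"delta_rot": [0,0,0],"jaw": 1},
  {"translation": [34.5,47.6,0],"delta_rot": [0,0,0],"jaw": 1},
  {"translation": [50,50,0],"delta_rot": [0,0,0],"jaw": 1},
  {"translation": [65.5,47.6,0],"delta_rot": [0,0,0],"jaw": 1},
  {"translation": [79.4,40.5,0],"delta_rot": [0,0,0],"jaw": 1},
  {"translation": [90.5,29.4,0],"delta_rot": [0,0,0],"jaw": 1},
  {"translation": [97.6,15.5,0],"delta_rot": [0,0,0],"jaw": 1},
  {"translation": [100,0,0],"delta_rot": [0,0,0],"jaw": 1},
])

```text
time_s: 6.65
tool_pos: [0.4933, 0.273, 0.0869]
orientation: [3.141, 0.003, -2.733]
contact_force: [5.3, 4.2, 3.5]
width: 0.272
finger_force: 25.1
```

>>> jog_arm([
  {"translation": [-2.4,-15.5,0],"delta_rot": [0,0,0],"jaw": 1},
  {"translation": [-9.5,-29.4,0],"delta_rot": [0,0,0],"jaw": 1},
  {"translation": [-20.6,-40.5,0],"delta_rot": [0,0,0],"jaw": 1},
  {"translation": [-34.5,-47.6,0],"delta_rot": [0,0,0],"jaw": 1},
  {"translation": [-50,-50,0],"delta_rot": [0,0,0],"jaw": 1},
  {"translation": [-65.5,-47.6,0],"delta_rot": [0,0,0],"jaw": 1},
  {"translation": [-79.4,-40.5,0],"delta_rot": [0,0,0],"jaw": 1},
  {"translation": [-90.5,-29.4,0],"delta_rot": [0,0,0],"jaw": 1},
  {"translation": [-97.6,-15.5,0],"delta_rot": [0,0,0],"jaw": 1},
  {"translation": [-100,0,0],"delta_rot": [0,0,0],"jaw": 1},
])

```text
time_s: 7.9
tool_pos: [0.5855, 0.3127, 0.0868]
orientation: [-3.141, 0.002, -2.734]
contact_force: [-2.8, -4.1, 9.6]
width: 0.271
finger_force: 25.7
```

>>> jog_arm([
  {"translation": [2.4,15.5,0],"delta_rot": [0,0,0],"jaw": 1},
  {"translation": [9.5,29.4,0],"delta_rot": [0,0,0],"jaw": 1},
  {"translation": [20.6,40.5,0],"delta_rot": [0,0,0],"jaw": 1},
  {"translation": [34.5,47.6,0],"delta_rot": [0,0,0],"jaw": 1},
  {"translation": [50,50,0],"delta_rot": [0,0,0],"jaw": 1},
  {"translation": [58.7,49.2,0],"delta_rot": [0,0,0],"jaw": 1},
  {"translation": [67.1,47,0],"delta_rot": [0,0,0],"jaw": 1},
])

```text
time_s: 8.78
tool_pos: [0.505, 0.3293, 0.0869]
orientation: [-3.142, 0.003, -2.734]
contact_force: [2.2, 0.3, 6.2]
width: 0.271
finger_force: 25.4
```

Run:
```python
from h import *
for c in ('scene','side'):
    snap(c); print([(r['xyz'],r['conf']) for r in manip.place_of('head_top',c)])
print(manip.get_obs()['contact_force'])
```

```text
[([0.5186, 0.1159, 0.1047], 0.61)]
[([0.5177, 0.1206, 0.1057], 0.77), ([0.4945, -0.2539, -0.0029], 0.31)]
[-2.0524 -0.0255  8.6925]
```

>>> jog_arm([
  {"translation": [4.1,-1.7,0],"delta_rot": [0,0,0],"jaw": 1},
  {"translation": [7.9,-3.7,0],"delta_rot": [0,0,0],"jaw": 1},
  {"translation": [11.6,-6,0],"delta_rot": [0,0,0],"jaw": 1},
  {"translation": [15,-8.7,0],"delta_rot": [0,0,0],"jaw": 1},
])

```text
time_s: 9.48
tool_pos: [0.4947, 0.3155, 0.0869]
orientation: [3.141, 0.003, -2.734]
contact_force: [0.0, 1.0, 8.7]
width: 0.275
finger_force: 25.5
```

>>> jog_arm([
  {"translation": [3.3,-2.9,0],"delta_rot": [0,0,0],"jaw": 1},
  {"translation": [6.2,-6.2,0],"delta_rot": [0,0,0],"jaw": 1},
  {"translation": [8.8,-9.6,0],"delta_rot": [0,0,0],"jaw": 1},
  {"translation": [11.2,-13.3,0],"delta_rot": [0,0,0],"jaw": 1},
])

```text
time_s: 9.98
tool_pos: [0.4896, 0.2989, 0.0868]
orientation: [3.141, 0.003, -2.733]
contact_force: [1.0, 2.6, 6.9]
width: 0.272
finger_force: 25.5
```

>>> jog_arm([
  {"translation": [2,-3.9,0],"delta_rot": [0,0,0],"jaw": 1},
  {"translation": [3.7,-7.9,0],"delta_rot": [0,0,0],"jaw": 1},
  {"translation": [5,-12,0],"delta_rot": [0,0,0],"jaw": 1},
  {"translation": [5.9,-16.3,0],"delta_rot": [0,0,0],"jaw": 1},
])

```text
time_s: 10.48
tool_pos: [0.4848, 0.2933, 0.0871]
orientation: [3.114, 0.004, -2.724]
contact_force: [-31.9, 74.7, 14.8]
width: 0.277
finger_force: 40.9
```

>>> jog_arm([
  {"translation": [-1.6,5.5,0],"delta_rot": [0,0,0],"jaw": 1},
  {"translation": [-2.8,9.5,0],"delta_rot": [0,0,0],"jaw": 1},
  {"translation": [-2.8,9.5,0],"delta_rot": [0,0,0],"jaw": 1},
])

```text
time_s: 10.85
tool_pos: [0.4845, 0.2957, 0.0868]
orientation: [3.131, -0.003, -2.729]
contact_force: [-25.0, 19.9, 20.6]
width: 0.27
finger_force: 27.0
```

>>> jog_arm([
  {"translation": [0,0,0],"delta_rot": [0,0,0],"jaw": -1},
  {"translation": [0,0,0],"delta_rot": [0,0,0],"jaw": -1},
  {"translation": [0,0,0],"delta_rot": [0,0,0],"jaw": -1},
  {"translation": [0,0,0],"delta_rot": [0,0,0],"jaw": -1},
  {"translation": [0,0,-50],"delta_rot": [0,0,0],"jaw": -1},
  {"translation": [0,0,-110],"delta_rot": [0,0,0],"jaw": -1},
  {"translation": [0,0,-170],"delta_rot": [0,0,0],"jaw": -1},
  {"translation": [-30,-70,-190],"delta_rot": [0,0,0],"jaw": -1},
  {"translation": [-30,-80,-195],"delta_rot": [0,0,0],"jaw": -1},
  {"translation": [-30,-80,-195],"delta_rot": [0,0,0],"jaw": -1},
])

```text
time_s: 12.1
tool_pos: [0.5491, 0.228, 0.2807]
orientation: [-3.141, 0.001, -2.737]
contact_force: [-0.2, 0.5, -0.6]
width: 1.001
finger_force: 0.0
```

Run:
```python
from h import *
o=manip.get_obs();print(o['time_s'],o['tool_pos'],o['orientation'])
d=snap('wrist','w2.png')
for l in ('crank_axis','crank_grip','head_top','thread0'):
    print(l,[(np.round(r['xyz'],4).tolist(),round(r['conf'],2)) for r in manip.place_of(l,'wrist')][:5])
```

```text
12.1 [0.5491 0.228  0.2807] [-3.1413  0.0008 -2.7365]
crank_axis [([0.5348, 0.2935, 0.0842], 0.83), ([0.4875, 0.2962, 0.0882], 0.16)]
crank_grip [([0.4867, 0.2973, 0.0873], 0.73)]
head_top [([0.5174, 0.1164, 0.1088], 0.92)]
thread0 [([0.4788, 0.1536, 0.1054], 0.92), ([0.5643, 0.143, 0.1031], 0.91), ([0.5559, 0.0843, 0.1078], 0.88), ([0.4705, 0.0935, 0.1044], 0.57)]
```

View pics/w2.png

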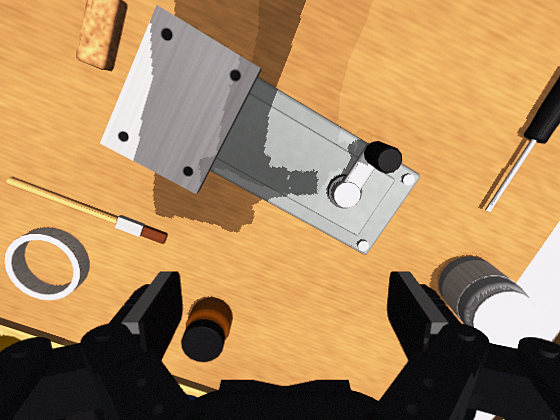

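```bash
cat >> h.py <<'E'
def dark(g,c,r,t):
    x,y=map(int,c); s=g[y-r:y+r+1,x-r:x+r+1]
    n,l,st,ce=cv2.connectedComponentsWithStats((s<t).astype(np.uint8)); k=1+st[1:,4].argmax()
    return ce[k]+[x-r,y-r]
def rect(P):
    "order: 0-1 short side(y), 2-3 short; 0-2 long"
    n=np.linalg.norm; yv=(P[1]+P[3]-P[0]-P[2])[:2]; yv/=n(yv)
    return [n(P[0]-P[1]),n(P[2]-P[3]),n(P[0]-P[2]),n(P[1]-P[3])],P.mean(0),np.degrees(np.arctan2(-yv[0],yv[1])),yv
E
python3 - <<'E'
from h import *
d=snap('wrist'); g=cv2.cvtColor(d['image'],cv2.COLOR_RGB2GRAY)
H=np.array([dark(g,c,11,50) for c in ((167,34),(235,75),(123,136),(188,171))]); print(H)
for z in (.1,.106,.11): r=rect(atz(d,H,z)); print(z,np.array(r[0]),r[1],r[2],r[1][:2]+.175*r[3])
P=atz(d,(388,157.5),.112)[0]; print(P,np.degrees(np.arctan2(P[1]-.2923,P[0]-.5377)))
print(go(.519,-.21,.26,180))
E
```

```text
[[162.9053  35.0947]
 [231.4578  76.5422]
 [119.2794 137.0294]
 [183.9231 172.1077]]
0.1 [0.0609 0.0608 0.0913 0.0913] [0.5185 0.1174 0.1   ] -6.513602790333207 [0.5384 0.2913]
0.106 [0.0597 0.0596 0.0895 0.0895] [0.5178 0.1191 0.106 ] -6.5136027903332385 [0.5376 0.2929]
0.11 [0.0589 0.0588 0.0883 0.0883] [0.5173 0.1201 0.11  ] -6.513602790333194 [0.5371 0.294 ]
[0.484 0.298 0.112] 173.94109054850617
(array([ 200.9, -392.8,   19.9]), array([ 0.01, -0.03, 23.44]))
```

>>> jog_arm([
  {"translation": [201,-393,20],"delta_rot": [0,0,23.4],"jaw": -1},
  {"translation": [201,-393,20],"delta_rot": [0,0,23.4],"jaw": -1},
  {"translation": [201,-393,20],"delta_rot": [0,0,23.4],"jaw": -1},
  {"translation": [201,-393,20],"delta_rot": [0,0,23.4],"jaw": -1},
  {"translation": [201,-393,20],"delta_rot": [0,0,23.4],"jaw": -1},
  {"translation": [201,-393,20],"delta_rot": [0,0,23.4],"jaw": -1},
  {"translation": [201,-393,20],"delta_rot": [0,0,23.4],"jaw": -1},
  {"translation": [201,-393,20],"delta_rot": [0,0,23.4],"jaw": -1},
  {"translation": [201,-393,20],"delta_rot": [0,0,23.4],"jaw": -1},
  {"translation": [201,-393,20],"delta_rot": [0,0,23.4],"jaw": -1},
])

```text
time_s: 13.65
tool_pos: [0.5195, -0.2095, 0.2606]
orientation: [3.141, 0.0, -3.14]
contact_force: [-0.2, 1.0, -0.3]
width: 1.001
finger_force: 0.0
```

Run:
```python
from h import *
d=snap('wrist','w3.png')
for l in ('plate','hole0'):
    r=manip.place_of(l,'wrist')[:6]
    print(l,[(np.round(r['xyz'],4).tolist(),round(r['conf'],2),proj(d,r['xyz'])[0].round().tolist()) for r in r])
```

```text
plate [([0.5183, -0.2001, -0.0005], 0.57, [293.0, 172.0])]
hole0 [([0.6296, -0.3618, -0.002], 0.78, [159.0, 262.0]), ([0.4614, -0.2067, 0.0042], 0.74, [287.0, 119.0]), ([0.3601, -0.201, 0.0007], 0.63, [293.0, 12.0]), ([0.5414, -0.158, -0.0003], 0.62, [330.0, 192.0]), ([0.7143, -0.329, -0.0023], 0.62, [191.0, 322.0]), ([0.5722, -0.213, -0.0035], 0.61, [281.0, 217.0])]
```

View pics/w3.png

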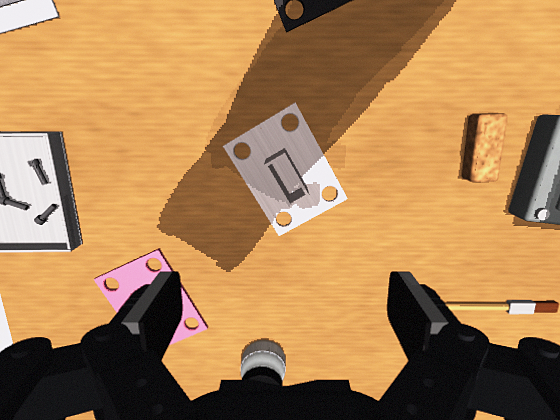

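Run:
```python
from h import *
d=snap('wrist'); im=d['image'].astype(int)
# wood seen through the holes: strongly saturated orange
s=cv2.cvtColor(d['image'],cv2.COLOR_RGB2HSV)[:,:,1]
def blob(c,r=12):
    x,y=c; w=(s[y-r:y+r+1,x-r:x+r+1]>70).astype(np.uint8)
    n,l,st,ce=cv2.connectedComponentsWithStats(w); k=l[r,r]; return ce[k]+[x-r,y-r],st[k]
B=[blob(c) for c in ((242,150),(290,122),(284,219),(330,193))]; H=np.array([b[0] for b in B]); print(H,[b[1][2:] for b in B])
for z in (0,.006): r=rect(atz(d,H,z)); print(z,np.array(r[0]),r[1],r[2])
ang=r[2]; c=r[1]
for yaw in (ang,ang+180): print(yaw,go(c[0],c[1],.026,yaw))
```

```text
[[242.2823 150.3876]
 [289.8298 122.    ]
 [283.4048 218.25  ]
 [329.2757 192.9027]] [array([ 17,  16, 209], dtype=int32), array([ 17,  17, 235], dtype=int32), array([ 16,  14, 168], dtype=int32), array([ 16,  15, 185], dtype=int32)]
0 [0.0602 0.0604 0.0904 0.0904] [ 0.5185 -0.2073 -0.    ] 30.236524398441325
0.006 [0.0593 0.0595 0.089  0.089 ] [ 0.5174 -0.2074  0.006 ] 30.236524398441347
30.236524398441347 (array([  2.2,   2.6, 234.5]), array([  0.02,   0.01, 149.82]))
210.23652439844136 (array([  2.2,   2.6, 234.5]), array([ -0.01,   0.02, -30.18]))
```

>>> jog_arm([
  {"translation": [2,2.5,50],"delta_rot": [0,0,-10],"jaw": -1},
  {"translation": [2,2.5,100],"delta_rot": [0,0,-20],"jaw": -1},
  {"translation": [2,2.5,150],"delta_rot": [0,0,-30.2],"jaw": -1},
  {"translation": [2,2.5,180],"delta_rot": [0,0,-30.2],"jaw": -1},
  {"translation": [2,2.5,210],"delta_rot": [0,0,-30.2],"jaw": -1},
  {"translation": [2,2.5,234],"delta_rot": [0,0,-30.2],"jaw": -1},
  {"translation": [2,2.5,234],"delta_rot": [0,0,-30.2],"jaw": 1},
  {"translation": [2,2.5,234],"delta_rot": [0,0,-30.2],"jaw": 1},
  {"translation": [2,2.5,234],"delta_rot": [0,0,-30.2],"jaw": 1},
  {"translation": [2,2.5,234],"delta_rot": [0,0,-30.2],"jaw": 1},
], squeeze=60)

```text
time_s: 15.1
tool_pos: [0.5181, -0.209, 0.0278]
orientation: [-3.14, 0.001, -2.615]
contact_force: [-0.9, 0.7, 6.9]
width: 0.272
finger_force: 61.4
```

>>> jog_arm([
  {"translation": [0,0,0],"delta_rot": [0,0,0],"jaw": 1},
  {"translation": [0,0,-20],"delta_rot": [0,0,0],"jaw": 1},
  {"translation": [0,0,-60],"delta_rot": [0,0,0],"jaw": 1},
  {"translation": [0,0,-110],"delta_rot": [0,0,0],"jaw": 1},
  {"translation": [0,0,-160],"delta_rot": [0,0,0],"jaw": 1},
  {"translation": [0,0,-180],"delta_rot": [0,0,0],"jaw": 1},
  {"translation": [0,0,-180],"delta_rot": [0,0,0],"jaw": 1},
])

```text
time_s: 15.98
tool_pos: [0.5178, -0.2088, 0.2074]
orientation: [-3.14, 0.001, -2.615]
contact_force: [0.0, -0.6, -2.8]
width: 0.277
finger_force: 60.2
```

Run:
```python
from h import *
o=manip.get_obs();print(o['time_s'],o['tool_pos'],o['orientation'])
d=snap('wrist','w4.png')
print(go(.5178,.119,.20,173.5))
```

```text
15.975 [ 0.5178 -0.2088  0.2074] [-3.1397  0.001  -2.6151]
(array([-165.2,  282.6,    5.6]), array([ 0.03, -0.03, 36.67]))
```

View pics/w4.png

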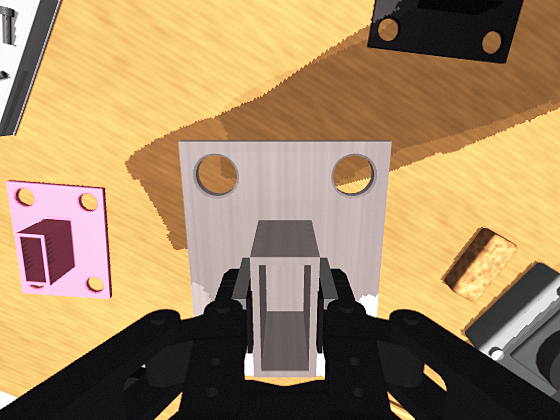

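>>> jog_arm([
  {"translation": [-165.2,282.6,5],"delta_rot": [0,0,36.7],"jaw": 1},
  {"translation": [-165.2,282.6,5],"delta_rot": [0,0,36.7],"jaw": 1},
  {"translation": [-165.2,282.6,5],"delta_rot": [0,0,36.7],"jaw": 1},
  {"translation": [-165.2,282.6,5],"delta_rot": [0,0,36.7],"jaw": 1},
  {"translation": [-165.2,282.6,5],"delta_rot": [0,0,36.7],"jaw": 1},
  {"translation": [-165.2,282.6,5],"delta_rot": [0,0,36.7],"jaw": 1},
  {"translation": [-165.2,282.6,5],"delta_rot": [0,0,36.7],"jaw": 1},
  {"translation": [-165.2,282.6,5],"delta_rot": [0,0,36.7],"jaw": 1},
  {"translation": [-165.2,282.6,5],"delta_rot": [0,0,36.7],"jaw": 1},
  {"translation": [-165.2,282.6,5],"delta_rot": [0,0,36.7],"jaw": 1},
])

```text
time_s: 17.27
tool_pos: [0.5181, 0.118, 0.2011]
orientation: [-3.142, -0.0, 3.026]
contact_force: [0.3, -0.7, -4.0]
width: 0.276
finger_force: 60.8
```

Run:
```python
from h import *
o=manip.get_obs();print(o['time_s'],o['tool_pos'],o['orientation'])
print(go(.5178,.119,.149,173.5))
# hole positions in tool frame from w4 (rim fits)
s=cv2.imread('pics/w4.png'); hsv=cv2.cvtColor(s,cv2.COLOR_BGR2HSV)[:,:,1]
d=snap('wrist'); g=d['image']
for name,im in (('w4',s),):
  E=[]
  for c in ((216,175),(354,175)):
    x,y=c; w=(hsv[y-30:y+31,x-30:x+31]>60).astype(np.uint8)
    cs=cv2.findContours(w,cv2.RETR_EXTERNAL,cv2.CHAIN_APPROX_NONE)[0]; k=max(cs,key=cv2.contourArea)
    E.append(np.array(cv2.fitEllipse(k)[0])+[x-30,y-30]); print(cv2.boundingRect(k),E[-1])
  # camera is rigid on the tool
  K,D,Rm,p=cam(d); Rt=R.from_euler('xyz',o['orientation'])
  p0,v=ray(d,E); p=Rt.inv().apply(p0-o['tool_pos']); v=Rt.inv().apply(v)
  for z in (.0218,.0248,.0278): print(z,(p+v*((z-p[2])/v[:,2])[:,None])*1000)
```

```text
17.275 [0.5181 0.118  0.2011] [-3.1416 -0.0002  3.0262]
(array([ 0.4,  0.9, 52.1]), array([-0.  , -0.01, -0.11]))
(12, 10, 39, 39) [217.0496 173.9183]
(9, 10, 39, 39) [351.9418 174.0632]
0.0218 [[ 45.3902 -28.7313  21.8   ]
 [ 45.3344  29.3414  21.8   ]]
0.0248 [[ 44.8079 -29.3167  24.8   ]
 [ 44.751   29.9232  24.8   ]]
0.0278 [[ 44.2257 -29.9022  27.8   ]
 [ 44.1676  30.5049  27.8   ]]
```

>>> jog_arm([
  {"translation": [0.4,0.9,20],"delta_rot": [0,0,0],"jaw": 1},
  {"translation": [0.4,0.9,38],"delta_rot": [0,0,0],"jaw": 1},
  {"translation": [0.4,0.9,47],"delta_rot": [0,0,0],"jaw": 1},
  {"translation": [0.4,0.9,52],"delta_rot": [0,0,0],"jaw": 1},
  {"translation": [0.4,0.9,52],"delta_rot": [0,0,0],"jaw": 1},
  {"translation": [0.4,0.9,52],"delta_rot": [0,0,0],"jaw": 1},
])

```text
time_s: 18.08
tool_pos: [0.5181, 0.1199, 0.1499]
orientation: [3.141, 0.001, 3.028]
contact_force: [-0.3, -0.5, -3.6]
width: 0.272
finger_force: 60.8
```

Run:
```python
from h import *
o=manip.get_obs();print(o['time_s'],o['tool_pos'],o['orientation'],o['contact_force'])
a=snap('wrist','w5.png')['image'][:,:,::-1]
b=snap('side')['image'][:,:,::-1]
cv2.imwrite('pics/ws.png',cv2.resize(b[120:230,200:330],None,fx=5,fy=5,interpolation=cv2.INTER_CUBIC))
```

```text
18.075 [0.5181 0.1199 0.1499] [3.1414 0.001  3.0277] [-0.2651 -0.5221 -3.5712]
```

View pics/w5.png

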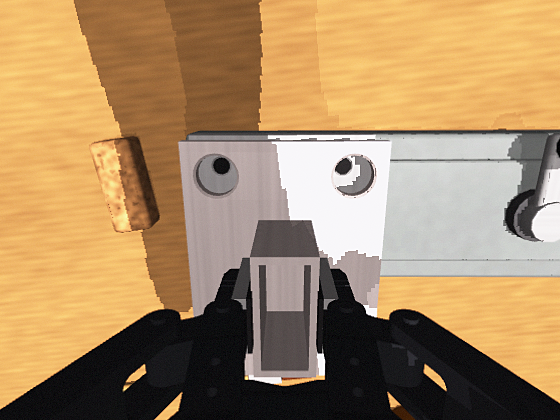

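View pics/ws.png

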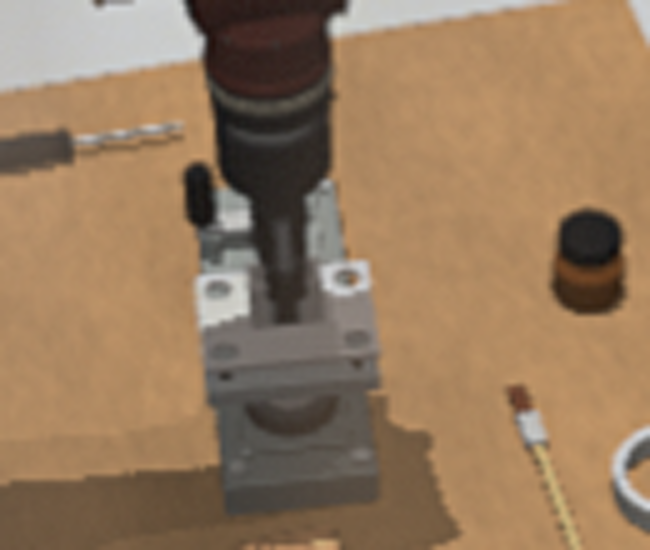

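Run:
```python
from h import *
d=snap('wrist'); o=manip.get_obs(); g=cv2.cvtColor(d['image'],cv2.COLOR_RGB2GRAY)
E=np.array([dark(g,c,12,60) for c in ((221,166),(343,167))]); print(E,o['tool_pos'])
p0,v=ray(d,E); Rt=R.from_euler('xyz',o['orientation']); p=Rt.inv().apply(p0-o['tool_pos']); v=Rt.inv().apply(v)
for z in (.0399,.0439,.0459): print(z,(p+v*((z-p[2])/v[:,2])[:,None])*1000)
```

```text
[[221.1927 165.4174]
 [343.0882 166.2176]] [0.518  0.1198 0.1498]
0.0399 [[ 45.9284 -30.0358  39.9   ]
 [ 45.5507  28.4392  39.9   ]]
0.0439 [[ 45.2501 -30.7632  43.9   ]
 [ 44.8634  29.1086  43.9   ]]
0.0459 [[ 44.9109 -31.1269  45.9   ]
 [ 44.5197  29.4433  45.9   ]]
```

>>> jog_arm([
  {"translation": [0.3,-1.1,1],"delta_rot": [0,0,0.3],"jaw": 1},
  {"translation": [0.3,-1.1,1],"delta_rot": [0,0,0.3],"jaw": 1},
  {"translation": [0.3,-1.1,1],"delta_rot": [0,0,0.3],"jaw": 1},
  {"translation": [0.3,-1.1,1],"delta_rot": [0,0,0.3],"jaw": 1},
  {"translation": [0.3,-1.1,1],"delta_rot": [0,0,0.3],"jaw": 1},
  {"translation": [0.3,-1.1,1],"delta_rot": [0,0,0.3],"jaw": 1},
])

```text
time_s: 18.98
tool_pos: [0.5173, 0.1188, 0.1483]
orientation: [3.142, -0.0, 3.022]
contact_force: [0.2, -0.6, -3.8]
width: 0.275
finger_force: 60.8
```

Run:
```python
from h import *
d=snap('wrist'); o=manip.get_obs(); g=cv2.cvtColor(d['image'],cv2.COLOR_RGB2GRAY)
E=np.array([dark(g,c,12,60) for c in ((221,166),(345,166))]); print(E,o['tool_pos'],o['orientation'],abs(o['joint_velocities']).max())
p0,v=ray(d,E); Rt=R.from_euler('xyz',o['orientation']); p=Rt.inv().apply(p0-o['tool_pos']); v=Rt.inv().apply(v)
z=.043; print(z,(p+v*((z-p[2])/v[:,2])[:,None])*1000)
snap('side');print([r['xyz'] for r in manip.place_of('crank_grip','side')][:2])
```

```text
[[222.5475 167.6878]
 [344.5243 167.2039]] [0.5173 0.1188 0.1483] [3.1415 0.0001 3.0223] 0.001776266108066588
0.043 [[ 44.3575 -30.0102  43.    ]
 [ 44.6047  29.6409  43.    ]]
[[0.4856, 0.2979, 0.0896]]
```

Aligned to within about 0.5 mm, with a gap of about 15 mm; handing in.

```bash
python3 -c "
from cell import manip
print(manip.job_done())"
```

```text
the job is handed in; nothing more can be done
None
```

I wound the crank to its top stop, and the arm is holding the aluminium plate level and still about 15 mm above the head. The wrist camera put the two holes it can see within about 0.5 mm of their threads; the other two follow from the plate's geometry. The job is handed in.

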